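# Index the date-stamp arm over the ink pad

## Task

The date stamp on the swing arm is parked halfway between the round ink pad and the square card block. Hook a fingertip under the pull ring to lift the spring index pin, swing the arm one hole so that the stamp hangs over the round ink pad, and let the pin drop fully home in that hole. Only hook and push: do not pinch the ring or force it, and leave the ink pad, card block, spare hand stamp, ink bottle and tape roll standing where they are.

Things in the scene. Friction and masses are not known exactly. Their poses are not given: they have to be found in the camera images.
- fixture: Grey stamp stand fixed to the table, base plate 190 x 150 x 12 mm (x -50 to +140). Origin: on the arm's vertical pivot axis, at table height; z up, x = direction of the arm in the middle hole. Its arc-shaped index plate (top 62 mm high, 12 thick, radii 93 to 127 mm) has five holes at 110 mm radius, at -40, -20, 0, 20 and 40 degrees. Hub on the pivot: top at 92 mm.
- swing_arm (a joint): Arm angle about the pivot, rad: 0 = middle hole (start), + = counter-clockwise from above (to the stand's +y); next holes at +0.349 and -0.349, then +-0.698; stops +-0.74. Grey bar 30 mm wide, top 80 mm high, 200 mm long; a 24 mm round bush for the pin on it, 110 mm from the pivot, top at 105 mm. Friction only 0.04 N m; it stays where left when the pin is up.
- index_pin (a joint): Lift of the spring pin, m: 0 = home, stop 0.024. Round-nosed 10 mm steel pin with a ring on top, moves straight up on the arm, 110 mm from the pivot. It sits 10 mm deep, so the arm is free above 0.010; swing at 0.014 to 0.019. Spring pushes down 5 N at home, 8 N at 0.020. Hole play 0.75 mm each side; the nose finds a hole from 2 mm off, else rides on the plate at 0.010.
- ring_center (a point): Centre of the pull ring, 157 mm high when the pin is home; rises and swings with it. Rigid upright ring of 7 mm wire, 71 mm outside, 57 mm inside; top wire centred 32 mm above this point. x = the way one looks through the ring, along the arm away from the pivot; y across, z up. Closed fingers tilted 45 degrees, pointing outward along the arm and down, enter it from the pivot side.
- stamp_face (a point): Centre of the rubber face (32 mm round) under the steel stamp head (36 mm square, top at 94 mm) at the end of the arm, 200 mm from the pivot, 30 mm above the table; it moves with the arm.
- ink_pad: Round dark metal ink pad, 76 mm across, 16 mm high, loose on the table; origin at the centre of its underside. It lies under the place of the stamp at the hole next to the middle, on one side or the other.
- card_block: Square wooden block with a card on top, 76 x 76 x 16 mm, loose on the table; origin at the centre of its underside. It lies on the side opposite to the ink pad.
- spare_stamp: Bystander: turned wooden hand stamp, 34 mm across, 78 mm high; origin at the centre of its underside.
- ink_bottle: Bystander: small bottle, 40 mm across, 75 mm high; origin at the centre of its underside.
- tape_roll: Bystander: roll of tape lying flat, 68 mm across, 20 mm high; origin at the centre of its underside.
Mind the look-alikes: they are no part of the job. What is shaped like the card_block but green or red is not meant. What is shaped like the ink_pad but blue is not meant.

How it is judged:
By the outcome, as a careful person would: the job done as asked, in the order asked, and still so for the second after the job is handed in, with the robot touching nothing.
It also fails if it takes over 40 s, if anything falls off the work surface, if the arm or the gripper's body presses on something with over 40 N, if the wrist force passes 120 N, or if a joint passes its speed limit or range.

## Robot

A 6-joint arm with a two-finger parallel gripper is mounted at the origin on the work surface. World frame = base frame: x ahead of the robot, y to its left, z up, the work surface at z = 0. Lengths are in m, angles in rad, forces in N, time in s.
With the tool pointing down it reaches from about 0.3 to 0.875 m from the base axis. Payload 6.4 kg.
Tool frame: the origin (TCP) lies midway between the tips of the shut fingers; the grasp point (between the pads) lies 19 mm behind it; y points along the fingers, x is the direction in which the jaws open and shut, and the axes are right-handed (so a half turn about y gives the same grasp; the last joint's range is limited). The gripper opens to 85 mm and grips with 20 to 120 N. Pads are 22 mm wide; open, the fingers measure 114 mm over their backs; the gripper's body (76 mm by 85 mm) begins 54 mm behind the grasp point. The pads swing forward as they close: fully open they stand 13 mm farther back than shut.
Start: joints at [1.065, 0.181, 1.607, -0, 1.354, -0.206], TCP at [0.17, 0.549, 0.231] pointing down, gripper open.
Joint ranges: [-2.99, 2.99], [-0.89, 2.07], [0.3, 2.58], [-1.14, 4.28], [0, 2.63], [-3.12, 3.12]. Speed limits (rad/s): [2.57, 2.57, 3.01, 3.14, 3.14, 3.14].

## Interface

Orientations are given as a unit quaternion [w, x, y, z].
In Python, from bench import ctrl gives the robot as it stands.
- The arm moves only by the tool step_arm, never from a script. Its argument "commands" is a list of rows, each a list of 7 numbers: the turn, a rotation vector about the tool's x, y, z in units of 6 degrees (1.0 is 6 degrees), then the shift along the tool's x, y, z in units of 30 mm (1.0 is 30 mm), then the opening, from 0 (shut) to 1 (fully open). A call has 1 to 10 rows; each row shifts and turns the commanded pose from where the row before left it, along the tool's axes as they then stand; what a row does not reach is not made up. A row lasts 1/10 s, in which the tool goes at most 50 mm and 8.59 degrees, less where a joint would pass 70% of its speed; a pose out of reach is approached as far as the arm can. A call with a number of a shift or a turn outside -1 to 1 is refused whole. A call with a gripper value outside its range is refused whole. The fingers move at their own pace and stop on an object; the grip force is fixed at half the most. Time passes only in rows, so rows that do not move let the fingers close. It gives the time, the measured TCP pose, the force and the opening at its end, in the units of the state.
- ctrl.get_obs(): the state, without advancing time (a new reading comes with each control period).
- ctrl.camera(name): name is "side" or "top"; returns (picture, depth): 384x512x3 uint8, blue, green, red; 384x512 float32, m along the optical axis (not along the pixel's ray), 0 where there is no reading.
- ctrl.get_calibration(name): a dict with "intrinsics" (3x3 intrinsics, pixels), "R" (3x3) and "t" (3): a world point X has camera coordinates R X + t. Camera axes: x right, y down, z forward; pixel columns grow to the right and rows downward; lengths in m; the calibration is good to about 2 mm. A picture is of the moment at which its call begins. get_calibration takes no time and is no camera call.
- ctrl.hand_in(): hands the job in, once; it reports no verdict.
Trained networks look in the newest picture that a camera, given by its name, has taken for a name from the list of things; names that differ only in an ending like _2 or _b are one class to them, and where a whole thing is asked for, a point or a joint stands for the part that bears it (a point fixed in the world has none). Each returns a list of dicts, best first, with "p" (0 to 1); they miss things now and then, are a little off and sometimes report something else, mostly with a low value. They report only what shows in the picture. A call takes as long as a camera call. They do not tell look-alikes from the thing itself.
- ctrl.boxes_of(thing, camera): "point" ([x, y, z] in m, in the coordinates of the camera as it stood for that picture, good to about 4 mm: the middle of the surface that is visible of it).
- ctrl.silhouettes(thing, camera): "pixels" (384x512 bool, what is visible of it).
The state is a dict: "time_s": time; "q": joint angles; "dq": joint speeds; "joint_efforts": joint torques, N m; "eef_pos": TCP position; "eef_rot": TCP orientation; "wrist_force": force on the tool from outside, world axes, zero at the start; "torque": the same for the moment, N m; "opening": opening from 0.0 (shut) to 1.0 (fully open).
Only numpy, scipy, OpenCV 4.12 (cv2) and the standard library are available. Lean on these libraries where they do the work, as an engineer would, in place of code of your own. Each camera call takes 0.05 s, during which the arm holds its last target.

## Working session

There is one attempt and no reset: what is moved stays moved. The work goes in short steps, Python scripts to look and compute and a tool call to move; the robot and the scene stay as the last step left them, time stands still between calls to the robot, and variables do not carry over. Pictures are saved under pics/ and viewed, and the job is handed in when it is done.

Besides the shell and the picture viewer there is one more tool, called after "Call:" in YAML: its name, and indented under it one key for each argument. step_arm: Moves the arm, as the interface text tells. Its arguments: {"type":"object","properties":{"commands":{"type":"array"}},"required":["commands"]}

```bash
ls; mkdir -p pics; cat > h.py <<'E'
from bench import ctrl
import numpy as np, cv2
from scipy.spatial.transform import Rotation as Rn
def cal(n):
    c=ctrl.get_calibration(n); return np.array(c["intrinsics"]),np.array(c["R"]),np.array(c["t"])
def c2w(n,p):
    K,R,t=cal(n); return R.T@(np.array(p)-t)
def px(n,X):
    K,R,t=cal(n); v=K@(R@np.array(X)+t); return v[:2]/v[2]
def rot(o):
    q=o["eef_rot"]; return Rn.from_quat([q[1],q[2],q[3],q[0]])
E
python3 - <<'E'
from h import *
for n in("side","top"):
    im,d=ctrl.camera(n); cv2.imwrite(f"pics/{n}0.png",im); np.save(f"{n}0.npy",d)
    for th in "fixture swing_arm index_pin ring_center stamp_face ink_pad card_block spare_stamp ink_bottle tape_roll".split():
        for b in ctrl.boxes_of(th,n)[:3]:
            w=c2w(n,b["point"]); print(n,th,round(b["p"],2),w.round(3),px(n,w).round())
o=ctrl.get_obs();print(o)
E
```

```text
pics
side fixture 0.73 [ 0.552 -0.084  0.052] [310. 182.]
side swing_arm 0.9 [ 0.595 -0.091  0.082] [294. 168.]
side swing_arm 0.44 [ 0.594 -0.087  0.159] [297. 142.]
side stamp_face 0.64 [ 0.592 -0.088  0.077] [295. 171.]
side ink_pad 0.8 [0.667 0.126 0.015] [245. 245.]
side ink_pad 0.78 [ 0.839 -0.032  0.017] [193. 189.]
side ink_pad 0.58 [ 0.663 -0.015  0.012] [260. 206.]
side card_block 0.93 [ 0.825 -0.204  0.013] [217. 154.]
side card_block 0.7 [ 0.659 -0.134  0.01 ] [271. 178.]
side card_block 0.6 [0.786 0.099 0.012] [197. 229.]
side spare_stamp 0.83 [ 0.746 -0.073  0.029] [233. 181.]
side ink_bottle 0.76 [0.54  0.097 0.041] [305. 237.]
side tape_roll 0.77 [ 0.576 -0.289  0.017] [310. 148.]
top fixture 0.74 [ 0.542 -0.092  0.014] [307. 260.]
top swing_arm 0.78 [ 0.583 -0.099  0.083] [313. 242.]
top index_pin 0.68 [ 0.595 -0.099  0.179] [320. 233.]
top ring_center 0.71 [ 0.595 -0.098  0.179] [319. 233.]
top ring_center 0.67 [ 0.577 -0.281  0.018] [380. 247.]
top stamp_face 0.81 [ 0.587 -0.099  0.079] [313. 240.]
top ink_pad 0.95 [0.67  0.12  0.018] [225. 210.]
top ink_pad 0.83 [
[... 439 characters left out ...]
098  0.081] [312. 241.]
{'time_s': 1.1, 'q': array([ 1.06467391e+00,  1.80777677e-01,  1.60698627e+00,  1.19413006e-05,
        1.35380423e+00, -2.06326423e-01]), 'dq': array([ 1.73660209e-03,  1.27098213e-03, -1.58681551e-03, -1.28125300e-05,
       -2.18453536e-04,  8.37298265e-04]), 'joint_efforts': array([ 6.19674756e-04, -4.44848228e+01, -3.51689386e+01, -3.20903673e-04,
        7.69276503e-04,  4.27558788e-07]), 'eef_pos': array([0.16981718, 0.54937473, 0.23130767]), 'eef_rot': array([ 0.56906968, -0.56905498, -0.41972994,  0.41971764]), 'wrist_force': array([-0.03234457,  0.05951766, -0.95569157]), 'torque': array([-0.02095257,  0.01989508,  0.02464936]), 'opening': 0.997521984611268}
```

```bash
python3 - <<'E'
import cv2
for n,(x0,y0,x1,y1) in dict(side0=(170,100,350,270),top0=(210,130,400,300)).items():
    im=cv2.imread(f"pics/{n}.png")[y0:y1,x0:x1]; s=3
    im=cv2.resize(im,None,fx=s,fy=s,interpolation=cv2.INTER_CUBIC); cv2.imwrite(f"pics/{n}c.png",im)
E
```

```text
(no output)
```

View pics/side0.png

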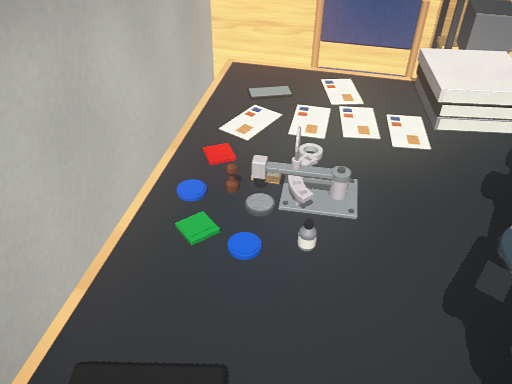

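View pics/top0.png

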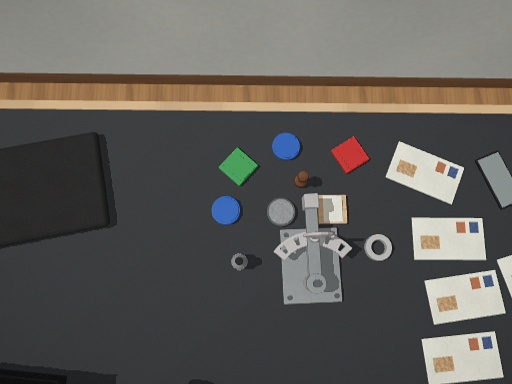

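```bash
ls pics
```

```text
side0.png
side0c.png
top0.png
top0c.png
```

View pics/side0c.png

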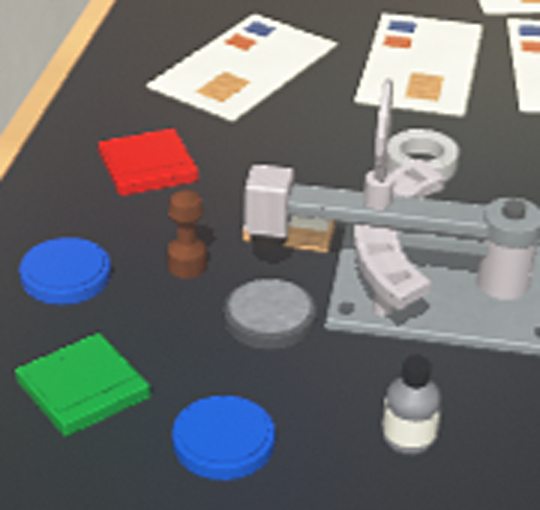

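View pics/top0c.png

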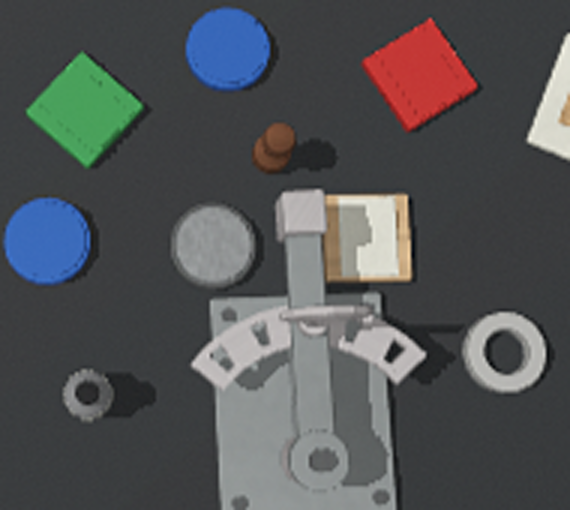

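```bash
python3 - <<'E'
from h import *
# cloud fits from depth
def cloud(n):
    d=np.load(f"{n}0.npy");K,R,t=cal(n)
    v,u=np.nonzero(d>0);z=d[v,u]
    P=np.c_[(u-K[0,2])/K[0,0]*z,(v-K[1,2])/K[1,1]*z,z]
    return (P-t)@R,u,v
for n in("side","top"):
    W,u,v=cloud(n)
    def rep(name,m): 
        if m.sum()>0: print(n,name,m.sum(),np.median(W[m],0).round(4),W[m].min(0).round(3),W[m].max(0).round(3))
    near=(W[:,0]>.4)&(W[:,0]<.72)&(abs(W[:,1]+.1)<.11)
    rep("ring",near&(W[:,2]>.12)&(W[:,2]<.25))
    rep("ringtop",near&(W[:,2]>.18)&(W[:,2]<.25))
    m=near&(W[:,2]>.087)&(W[:,2]<.1); rep("hub",m&(W[:,0]<.52)); rep("head",m&(W[:,0]>.64))
    m=near&(W[:,2]>.074)&(W[:,2]<.086); rep("bar",m)
    p=W[m][:,:2]; c=p.mean(0);print(c,np.degrees(np.arctan2(*(np.linalg.svd(p-c,full_matrices=False)[2][0][::-1]))))
    r=W[near&(W[:,2]>.12)&(W[:,2]<.25)]
    if len(r)>5:
        c=r[:,:2].mean(0);q=np.linalg.svd(r[:,:2]-c,full_matrices=False)[2][0];print("ringdir",c,np.degrees(np.arctan2(q[1],q[0])),len(r))
        print(r.round(3)[::max(1,len(r)//25)])
E
```

```text
side ring 120 [ 0.5919 -0.0797  0.168 ] [ 0.589 -0.132  0.121] [ 0.597 -0.062  0.193]
side ringtop 40 [ 0.5926 -0.087   0.188 ] [ 0.589 -0.113  0.18 ] [ 0.597 -0.07   0.193]
side hub 42 [ 0.4836 -0.1013  0.0912] [ 0.476 -0.118  0.087] [ 0.492 -0.084  0.093]
side head 143 [ 0.6821 -0.0905  0.0933] [ 0.664 -0.112  0.087] [ 0.701 -0.073  0.097]
side bar 776 [ 0.5636 -0.0927  0.0801] [ 0.46  -0.126  0.074] [ 0.701 -0.075  0.086]
[ 0.56887824 -0.09442795] -176.7902568002923
ringdir [ 0.59213738 -0.08775473] 90.63393378117273 120
[[ 0.596 -0.111  0.189]
 [ 0.593 -0.105  0.19 ]
 [ 0.592 -0.097  0.193]
 [ 0.591 -0.094  0.192]
 [ 0.591 -0.091  0.191]
 [ 0.591 -0.089  0.189]
 [ 0.59  -0.087  0.188]
 [ 0.589 -0.083  0.188]
 [ 0.591 -0.081  0.186]
 [ 0.593 -0.079  0.184]
 [ 0.596 -0.081  0.18 ]
 [ 0.591 -0.13   0.151]
 [ 0.593 -0.129  0.148]
 [ 0.593 -0.128  0.146]
 [ 0.593 -0.124  0.146]
 [ 0.593 -0.127  0.141]
 [ 0.595 -0.068  0.172]
 [ 0.592 -0.125  0.137]
 [ 0.594 -0.119  0.137]
 [ 0.59  -0.067  0.168]
 [ 0.592 -0.067  0.165]
 [ 0.592 -0.065  0.163]
 [ 0.592 -0.066  0.16 ]
 [ 0.591 -0.062  0
[... 697 characters left out ...]
91]
 [ 0.6   -0.117  0.181]
 [ 0.597 -0.083  0.189]
 [ 0.597 -0.094  0.19 ]
 [ 0.597 -0.104  0.191]
 [ 0.597 -0.116  0.187]
 [ 0.598 -0.13   0.174]
 [ 0.595 -0.073  0.18 ]
 [ 0.595 -0.083  0.186]
 [ 0.594 -0.093  0.191]
 [ 0.594 -0.106  0.192]
 [ 0.595 -0.119  0.186]
 [ 0.595 -0.064  0.162]
 [ 0.593 -0.073  0.182]
 [ 0.592 -0.083  0.188]
 [ 0.592 -0.094  0.188]
 [ 0.592 -0.105  0.19 ]
 [ 0.593 -0.116  0.185]
 [ 0.594 -0.131  0.17 ]
 [ 0.591 -0.072  0.173]
 [ 0.595 -0.089  0.131]
 [ 0.595 -0.101  0.13 ]
 [ 0.595 -0.112  0.134]
 [ 0.595 -0.123  0.141]
 [ 0.593 -0.131  0.158]
 [ 0.592 -0.076  0.141]
 [ 0.593 -0.09   0.129]
 [ 0.593 -0.102  0.128]
 [ 0.593 -0.112  0.134]
 [ 0.592 -0.095  0.122]]
```

```bash
cat > fit.py <<'E'
from h import *
def cloud(n,d):
    K,R,t=cal(n)
    v,u=np.nonzero(d>0);z=d[v,u]
    P=np.c_[(u-K[0,2])/K[0,0]*z,(v-K[1,2])/K[1,1]*z,z]
    return (P-t)@R
E
python3 - <<'E'
from fit import *
for n in("side","top"):
    W=cloud(n,np.load(n+"0.npy"))
    m=(abs(W[:,2]-.080)<.004)&(abs(W[:,1]+.1)<.04)
    L=[]
    for x in np.arange(.51,.665,.005):
        k=m&(abs(W[:,0]-x)<.0025)
        if k.sum()>3: L.append((x,(W[k,1].min()+W[k,1].max())/2,np.ptp(W[k,1])))
    L=np.array(L); L=L[L[:,2]>.02]; p=np.polyfit(L[:,0],L[:,1],1); print(n,np.degrees(np.arctan(p[0])),np.polyval(p,[.486,.595,.685]),len(L),L[:,2].mean())
    r=W[(W[:,2]>.125)&(W[:,2]<.25)&(abs(W[:,0]-.595)<.02)&(abs(W[:,1]+.1)<.06)]
    c=np.median(r,0)
    from scipy.optimize import least_squares
    s=least_squares(lambda a:np.hypot(r[:,1]-a[0],r[:,2]-a[1])-a[2],[-.1,.157,.032],loss="soft_l1",f_scale=.002); print("ringfit",c[0],s.x)
o=ctrl.get_obs();M=rot(o).as_matrix();print(M.round(3))
for yaw in (2.7,):
    a=np.radians(yaw);e=np.array([np.cos(a),np.sin(a),0]);y=(e-[0,0,1])/2**.5
    for s in(1,-1):
        x=s*np.array([-np.sin(a),np.cos(a),0]);T=np.c_[x,y,np.cross(x,y)]
        dv=Rn.from_matrix(M.T@T).as_rotvec();print(s,T.round(3).tolist(),np.degrees(dv).round(1))
E
```

```text
side 3.1472074968540156 [-0.10359569 -0.09760239 -0.09265379] 28 0.02908343559904108
ringfit 0.5919890105199597 [-0.09751912  0.1586315   0.03204181]
top 2.491633152802767 [-0.10362071 -0.09887761 -0.0949613 ] 29 0.028338406118084913
ringfit 0.594304559767664 [-0.09864053  0.16040695  0.03169475]
[[ 0.295  0.    -0.955]
 [ 0.955  0.     0.295]
 [ 0.    -1.     0.   ]]
1 [[-0.047, 0.706, -0.706], [0.999, 0.033, -0.033], [0.0, -0.707, -0.707]] [-44.5 -18.8  -7.8]
-1 [[0.047, 0.706, 0.706], [-0.999, 0.033, 0.033], [-0.0, -0.707, 0.707]] [ 10.8 149.  -61.7]
```

Candidates for the ink pad in the top picture are the grey disc at (281,211) and two blue discs at (225,210) and (285,145). The grey one is the dark metal pad. It lies at about +20° and 0.20 m from the pivot, so the arm swings in the + direction. Its opposite is the wooden card at (331,209); red (350,154) and green (237,166) are decoys. There is only one ring, at about (0.594, -0.098, 0.158).

Call:
step_arm:
  commands:
    - [0,0,0,-0.66,0,-0.687,0]
    - [0,0,0,-0.66,0,-0.687,0]
    - [0,0,0,-0.66,0,-0.687,0]
    - [0,0,0,-0.66,0,-0.687,0]
    - [0,0,0,-0.66,0,-0.687,0]
    - [0,0,0,-0.66,0,-0.687,0]
    - [0,0,0,-0.66,0,-0.687,0]
    - [0,0,0,-0.66,0,-0.687,0]
    - [0,0,0,-0.66,0,-0.687,0]
    - [0,0,0,-0.66,0,-0.687,0]

```text
time_s: 2.1
eef_pos: [0.3087, 0.2984, 0.2315]
eef_rot: [-0.569, 0.569, 0.42, -0.42]
wrist_force: [0.1, 0.9, 0.3]
opening: 0.002
```

Call:
step_arm:
  commands:
    - [0,0,0,-0.66,0,-0.687,0]
    - [0,0,0,-0.66,0,-0.687,0]
    - [0,0,0,-0.66,0,-0.687,0]
    - [0,0,0,-0.66,0,-0.687,0]
    - [0,0,0,-0.66,0,-0.687,0]
    - [0,0,0,-0.66,0,-0.687,0]
    - [0,0,0,-0.66,0,-0.687,0]
    - [0,0,0,-0.66,0,-0.687,0]
    - [0,0,0,-0.66,0,-0.687,0]
    - [0,0,0,-0.66,0,-0.687,0]

```text
time_s: 3.1
eef_pos: [0.4472, 0.0481, 0.2315]
eef_rot: [-0.569, 0.569, 0.42, -0.42]
wrist_force: [0.4, 0.6, -0.8]
opening: -0.002
```

Call:
step_arm:
  commands:
    - [-0.824,-0.348,-0.144,0,0,0,0]
    - [-0.824,-0.348,-0.144,0,0,0,0]
    - [-0.824,-0.348,-0.144,0,0,0,0]
    - [-0.824,-0.348,-0.144,0,0,0,0]
    - [-0.824,-0.348,-0.144,0,0,0,0]
    - [-0.824,-0.348,-0.144,0,0,0,0]
    - [-0.824,-0.348,-0.144,0,0,0,0]
    - [-0.824,-0.348,-0.144,0,0,0,0]
    - [-0.824,-0.348,-0.144,0,0,0,0]

```text
time_s: 4.0
eef_pos: [0.4467, 0.0495, 0.2316]
eef_rot: [-0.262, 0.638, 0.669, -0.276]
wrist_force: [0.1, 1.3, 0.0]
opening: -0.004
```

```bash
cat > plan.py <<'E'
from h import *
C=np.array([.594,-.098,.158]);PIV=np.array([.4845,-.1036])
def goal(yaw,back,up=0,cen=C):
    a=np.radians(yaw);e=np.array([np.cos(a),np.sin(a),0]);y=(e-[0,0,1])/2**.5
    x=np.array([-np.sin(a),np.cos(a),0]);T=np.c_[x,y,np.cross(x,y)]
    return T,cen-back*y+[0,0,up]
def show(T,p):
    o=ctrl.get_obs();M=rot(o).as_matrix()
    print("turn units",(np.degrees(Rn.from_matrix(M.T@T).as_rotvec())/6).round(3),"shift units",(M.T@(p-o["eef_pos"])/.03).round(3))
    print("at",o["eef_pos"].round(4),"goal",p.round(4),"F",o["wrist_force"].round(1),"t",o["time_s"],o["q"].round(2))
E
python3 -c "
from plan import *
show(*goal(2.8,.09))"
```

```text
turn units [ 0.033  0.007 -0.017] shift units [-5.149  2.049 -1.551]
at [0.4467 0.0495 0.2316] goal [ 0.5304 -0.1011  0.2216] F [0.1 1.3 0. ] t 4.0 [-0.38 -0.75  2.51  0.47  0.7  -2.25]
```

Call:
step_arm:
  commands:
    - [0,0,0,-0.644,0.256,-0.194,0]
    - [0,0,0,-0.644,0.256,-0.194,0]
    - [0,0,0,-0.644,0.256,-0.194,0]
    - [0,0,0,-0.644,0.256,-0.194,0]
    - [0,0,0,-0.644,0.256,-0.194,0]
    - [0,0,0,-0.644,0.256,-0.194,0]
    - [0,0,0,-0.644,0.256,-0.194,0]
    - [0,0,0,-0.644,0.256,-0.194,0]
    - [0,0,0,0,0,0,0]

```text
time_s: 4.9
eef_pos: [0.5309, -0.1039, 0.2211]
eef_rot: [-0.265, 0.639, 0.667, -0.277]
wrist_force: [-0.7, -0.5, 0.0]
opening: 0.004
```

```bash
python3 -c "
from plan import *
show(*goal(2.8,.09))
for n in('side','top'):
    im,d=ctrl.camera(n); np.save(n+'1.npy',d)
    x0,y0,x1,y1=dict(side=(230,70,380,230),top=(230,150,390,330))[n]
    cv2.imwrite('pics/%s1.png'%n,cv2.resize(im[y0:y1,x0:x1],None,fx=3,fy=3,interpolation=cv2.INTER_CUBIC))
"
```

```text
turn units [-0.005 -0.032 -0.039] shift units [ 0.093 -0.021 -0.004]
at [ 0.5309 -0.1039  0.2211] goal [ 0.5304 -0.1011  0.2216] F [-0.7 -0.5  0. ] t 4.9 [-0.73 -0.31  2.29  0.83  0.72 -2.86]
```

View pics/side1.png

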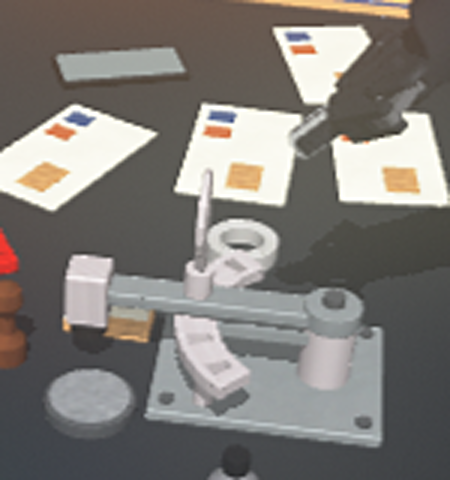

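View pics/top1.png

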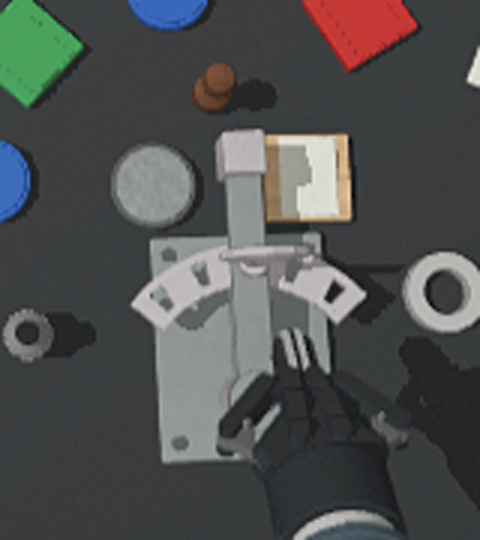

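```bash
python3 -c "
from plan import *
o=ctrl.get_obs()
for n,(x0,y0) in dict(side=(230,70),top=(230,150)).items():
    print(n,[((px(n,p)-[x0,y0])*3).round() for p in (o['eef_pos'],C)], (-cal(n)[1].T@cal(n)[2]).round(2))
from fit import cloud
for n in ('side','top'):
    W=cloud(n,np.load(n+'1.npy')); m=(np.linalg.norm(W-o['eef_pos'],axis=1)<.045); L=(W[m]-o['eef_pos'])@rot(o).as_matrix()*1000
    print(n,m.sum());
    for y in range(-40,20,6):
        k=abs(L[:,1]-y)<3
        if k.sum(): print(y,k.sum(),L[k].min(0).round(),L[k].max(0).round())
"
```

```text
side [array([293., 149.]), array([201., 211.])] [0.49 0.83 0.75]
top [array([285., 338.]), array([263., 254.])] [0.51 0.06 1.1 ]
side 191
-40 20 [-10. -43. -13.] [ 13. -38.   6.]
-34 29 [-10. -37. -13.] [ 14. -31.  10.]
-28 31 [-12. -31. -13.] [ 13. -25.   6.]
-22 33 [ -6. -25. -12.] [ 12. -19.  11.]
-16 27 [-10. -19. -13.] [ 14. -13.   9.]
-10 30 [-10. -13. -12.] [10. -7. 10.]
-4 18 [ -7.  -6. -12.] [ 4. -1. 10.]
2 3 [-3. -0. -4.] [1. 1. 6.]
top 184
-40 23 [-12. -42. -15.] [ 14. -37.   2.]
-34 25 [-14. -37. -14.] [ 12. -31.  -1.]
-28 32 [-15. -31. -14.] [ 12. -25.   0.]
-22 36 [-14. -25. -14.] [ 12. -19.   4.]
-16 24 [-15. -18. -14.] [ 12. -13.  -3.]
-10 29 [-14. -13. -15.] [11. -7. -8.]
-4 12 [ -7.  -7. -13.] [10. -1. -8.]
2 3 [  1.  -0. -10.] [ 4.  0. -5.]
```

```bash
python3 - <<'E'
from plan import *
o=ctrl.get_obs();q=o["q"];print(q.round(4))
R=lambda ax,a:Rn.from_euler(ax,a).as_matrix()
def ori(q,s): return R('z',q[0])@R('y',q[1])@R('y',q[2])@R('z',s[0]*q[3])@R('y',q[4])@R('z',s[1]*q[5])
q0=np.array([1.06467391,.180777677,1.60698627,0,1.35380423,-.206326423])
M0=Rn.from_quat([-0.56905498,-0.41972994,0.41971764,.56906968]).as_matrix();M=rot(o).as_matrix()
for s in [(1,1),(1,-1),(-1,1),(-1,-1)]:
    A=ori(q0,s).T@M0; B=ori(q,s).T@M; print(s,A.round(2).tolist(),np.degrees(Rn.from_matrix(A.T@B).magnitude()))
print(o["eef_pos"])
E
```

```text
[-0.7231 -0.3123  2.2947  0.8334  0.7259 -2.86  ]
(1, 1) [[-1.0, -0.0, -0.0], [-0.0, 0.0, 1.0], [-0.0, 1.0, -0.0]] 0.0006843022766761895
(1, -1) [[-0.92, 0.0, 0.4], [0.4, 0.0, 0.92], [-0.0, 1.0, -0.0]] 55.91180681818789
(-1, 1) [[-1.0, -0.0, -0.0], [-0.0, 0.0, 1.0], [-0.0, 1.0, -0.0]] 95.4958900309598
(-1, -1) [[-0.92, 0.0, 0.4], [0.4, 0.0, 0.92], [-0.0, 1.0, -0.0]] 140.9268158441299
[ 0.52975339 -0.10141038  0.22031195]
```

```bash
cat > kin.py <<'E'
from plan import *
R=lambda ax,a:Rn.from_euler(ax,a).as_matrix()
A0=np.array([[-1,0,0],[0,0,1],[0,1,0.]])
def mats(q):
    R1=R('z',q[0]);R2=R1@R('y',q[1]);R3=R2@R('y',q[2]);R4=R3@R('z',q[3]);R5=R4@R('y',q[4]);R6=R5@R('z',q[5]);return R1,R2,R3,R4,R5,R6
def cols(q):
    R1,R2,R3,R4,R5,R6=mats(q)
    return np.c_[R1[:,1],[0,0,1],R2[:,2],R3[:,2],R4[:,1],R5[:,2]]
D=[([1.06467391,.180777677,1.60698627,0,1.35380423,-.206326423],[0.16981718,0.54937473,0.23130767]),
([-0.38,-0.75,2.51,0.47,0.7,-2.25],[0.4467,0.0495,0.2316]),
([-0.7231,-0.3123,2.2947,0.8334,0.7259,-2.86],[ 0.52975339,-0.10141038,0.22031195])]
E
python3 - <<'E'
from kin import *
A=np.vstack([cols(q) for q,p in D]);b=np.hstack([p for q,p in D])
w=np.r_[1,1,1,.2,.2,.2,1,1,1]
s=np.linalg.lstsq(A*w[:,None],b*w,rcond=None);print(s[0].round(4),s[3],(A@s[0]-b).round(4))
E
```

```text
[ 1.182e-01  1.977e-01  4.656e-01  4.895e-01 -2.000e-04  3.179e-01] [2.50986959 1.96081049 1.29315965 0.50989277 0.35310687 0.19707838] [-0.0007 -0.0009  0.0011 -0.027   0.0099 -0.0105  0.0016 -0.0017 -0.0007]
```

```bash
python3 - <<'E'
from kin import *
b=np.hstack([p for q,p in D])
w=np.r_[1,1,1,.5,.5,.5,1,1,1]
def C2(q):
    R1,R2,R3,R4,R5,R6=mats(q); return dict(b=R1[:,1],h=np.array([0,0,1.]),l1=R2[:,2],l3=R3[:,2],d=R5[:,2],a1=R1[:,0],a3=R3[:,0],y4=R4[:,1],x5=R5[:,0])
import itertools
for ex in [[],["a1"],["a3"],["y4"],["x5"],["a3","y4"],["y4","x5"],["a1","y4"]]:
    k=["b","h","l1","l3","d"]+ex
    A=np.vstack([np.c_[tuple(C2(q)[i] for i in k)] for q,p in D])
    s=np.linalg.lstsq(A*w[:,None],b*w,rcond=None);print(dict(zip(k,s[0].round(4))),(A@s[0]-b).round(3))
E
```

```text
{'b': np.float64(0.1196), 'h': np.float64(0.2151), 'l1': np.float64(0.4435), 'l3': np.float64(0.4911), 'd': np.float64(0.3122)} [-0.003 -0.002  0.002 -0.015  0.005 -0.005  0.005 -0.006 -0.001]
{'b': np.float64(0.1184), 'h': np.float64(0.2228), 'l1': np.float64(0.4465), 'l3': np.float64(0.5141), 'd': np.float64(0.3168), 'a1': np.float64(-0.023)} [-0.002 -0.003  0.003 -0.014  0.005 -0.003  0.005 -0.005 -0.003]
{'b': np.float64(0.118), 'h': np.float64(0.3193), 'l1': np.float64(0.436), 'l3': np.float64(0.5155), 'd': np.float64(0.3186), 'a3': np.float64(0.089)} [-0.    -0.     0.     0.    -0.001 -0.003  0.    -0.     0.   ]
{'b': np.float64(0.1231), 'h': np.float64(0.2185), 'l1': np.float64(0.4424), 'l3': np.float64(0.4912), 'd': np.float64(0.3132), 'y4': np.float64(-0.0045)} [-0.002 -0.003  0.004 -0.014  0.004 -0.005  0.005 -0.005 -0.002]
{'b': np.float64(0.1197), 'h': np.float64(0.215), 'l1': np.float64(0.4436), 'l3': np.float64(0.4905), 'd': np.float64(0.3125), 'x5': np.float64(-0.0006)} [-0.003 -0.002  0.002 -0.015  0.005 -0.005  0.005 -0.006 -0.001]
{'b': np.float64(0.1179), 'h': np.float64(0.3193), 'l1': np.float64(0.436), 'l3': np.float64(0.5155), 'd': np.float64(0.3186), 'a3': np.float64(0.0891), 'y4': np.float64(0.0001)} [-0.    -0.     0.     0.    -0.001 -0.003  0.    -0.     0.   ]
{'b': np.float64(0.1552), 'h': np.float64(0.2292), 'l1': np.float64(0.4478), 'l3': np.float64(0.4495), 'd': np.float64(0.3403), 'y4': np.float64(-0.0368), 'x5': np.float64(-0.0412)} [-0.002 -0.001  0.001 -0.014  0.001  0.006  0.004 -0.003 -0.003]
{'b': np.float64(0.117), 'h': np.float64(0.2236), 'l1': np.float64(0.4476), 'l3': np.float64(0.5197), 'd': np.float64(0.3176), 'a1': np.float64(-0.0287), 'y4': np.float64(0.0015)} [-0.002 -0.003  0.003 -0.015  0.005 -0.002  0.005 -0.005 -0.003]
```

```bash
cat >> kin.py <<'E'
PR=dict(b=.118,h=.3193,l1=.436,l3=.5155,d=.3186,a3=.089)
def fk(q):
    R1,R2,R3,R4,R5,R6=mats(q)
    return PR['b']*R1[:,1]+[0,0,PR['h']]+PR['l1']*R2[:,2]+PR['l3']*R3[:,2]+PR['a3']*R3[:,0]+PR['d']*R5[:,2], R6@A0
from scipy.optimize import least_squares
def ik(T,p,q):
    def f(q):
        P,M=fk(q);return np.r_[(P-p)*3,Rn.from_matrix(M.T@T).as_rotvec()]
    s=least_squares(f,q);return s.x,np.abs(s.fun).max()
def swing(th,back,up,yaw0=2.8):
    a=np.radians(th);c=np.array([*(PIV+Rn.from_euler('z',a).as_matrix()[:2,:2]@(C[:2]-PIV)),C[2]])
    return goal(yaw0+th,back,up,c)
E
python3 - <<'E'
from kin import *
for flip in (0,1):
  q=ctrl.get_obs()["q"].copy()
  if flip:q[5]+=np.pi
  for th,b,u in [(0,.09,0),(0,-.02,0),(0,-.02,.025),(5,-.02,.025),(10,-.02,.025),(15,-.02,.025),(20,-.02,.025),(20,-.02,0),(20,.09,0)]:
    T,p=swing(th,b,u)
    if flip:T=T@np.diag([-1,1,-1])
    q,e=ik(T,p,q);print(flip,th,b,u,q.round(3),round(e,5))
E
```

```text
0 0 0.09 0 [-0.723 -0.312  2.294  0.835  0.728 -2.864] 0.0
0 0 -0.02 0 [-0.576  0.061  2.167  1.102  0.482 -3.094] 0.0
0 0 -0.02 0.025 [-0.576  0.004  2.158  0.997  0.515 -2.974] 0.0
0 5 -0.02 0.025 [-0.595  0.012  2.15   1.014  0.589 -3.064] 0.0
0 10 -0.02 0.025 [-0.611  0.022  2.14   1.019  0.663 -3.141] 0.0
0 15 -0.02 0.025 [-0.625  0.033  2.128  1.015  0.735 -3.209] 0.0
0 20 -0.02 0.025 [-0.638  0.046  2.115  1.004  0.805 -3.272] 0.0
0 20 -0.02 0 [-0.638  0.1    2.124  1.058  0.773 -3.348] 0.0
0 20 0.09 0 [-0.828 -0.197  2.208  0.891  1.027 -3.24 ] 0.0
1 0 0.09 0 [-0.723 -0.312  2.294  0.835  0.728  0.278] 0.0
1 0 -0.02 0 [-0.576  0.061  2.167  1.102  0.482  0.047] 0.0
1 0 -0.02 0.025 [-0.576  0.004  2.158  0.997  0.515  0.167] 0.0
1 5 -0.02 0.025 [-0.595  0.012  2.15   1.014  0.589  0.078] 0.0
1 10 -0.02 0.025 [-6.110e-01  2.200e-02  2.140e+00  1.019e+00  6.630e-01  1.000e-03] 0.0
1 15 -0.02 0.025 [-0.625  0.033  2.128  1.015  0.735 -0.068] 0.0
1 20 -0.02 0.025 [-0.638  0.046  2.115  1.004  0.805 -0.13 ] 0.0
1 20 -0.02 0 [-0.638  0.1    2.124  1.058  0.773 -0.207] 0.0
1 20 0.09 0 [-0.828 -0.197  2.208  0.891  1.027 -0.099] 0.0
```

Unflipped, the last joint would pass its limit (-3.12) partway through the swing, so I do the half turn about the tool axis first.

Call:
step_arm:
  commands:
    - [0,1,0,0,0,0,0]
    - [0,1,0,0,0,0,0]
    - [0,1,0,0,0,0,0]
    - [0,1,0,0,0,0,0]
    - [0,1,0,0,0,0,0]
    - [0,1,0,0,0,0,0]
    - [0,1,0,0,0,0,0]
    - [0,1,0,0,0,0,0]
    - [0,1,0,0,0,0,0]
    - [0,1,0,0,0,0,0]

```text
time_s: 6.0
eef_pos: [0.5296, -0.1002, 0.2207]
eef_rot: [-0.564, 0.69, 0.446, 0.08]
wrist_force: [-0.2, 0.4, -0.6]
opening: 0.002
```

Call:
step_arm:
  commands:
    - [0,1,0,0,0,0,0]
    - [0,1,0,0,0,0,0]
    - [0,1,0,0,0,0,0]
    - [0,1,0,0,0,0,0]
    - [0,1,0,0,0,0,0]
    - [0,1,0,0,0,0,0]
    - [0,1,0,0,0,0,0]
    - [0,1,0,0,0,0,0]
    - [0,1,0,0,0,0,0]
    - [0,1,0,0,0,0,0]

```text
time_s: 7.0
eef_pos: [0.5296, -0.1001, 0.2207]
eef_rot: [0.711, -0.558, -0.104, -0.415]
wrist_force: [0.4, 0.4, -0.1]
opening: -0.001
```

Call:
step_arm:
  commands:
    - [0,1,0,0,0,0,0]
    - [0,1,0,0,0,0,0]
    - [0,1,0,0,0,0,0]
    - [0,1,0,0,0,0,0]
    - [0,1,0,0,0,0,0]
    - [0,1,0,0,0,0,0]
    - [0,1,0,0,0,0,0]
    - [0,1,0,0,0,0,0]
    - [0,1,0,0,0,0,0]
    - [0,1,0,0,0,0,0]

```text
time_s: 8.0
eef_pos: [0.5296, -0.1002, 0.2207]
eef_rot: [0.668, -0.276, 0.266, -0.638]
wrist_force: [-0.4, -0.0, -0.2]
opening: -0.001
```

```bash
cat >> kin.py <<'E'
FL=np.diag([-1,1,-1])
def go(th,b,u,yaw0=2.8):
    T,p=swing(th,b,u,yaw0); show(T@FL,p)
E
python3 -c "
from kin import *
go(0,.09,0)"
```

```text
turn units [ 0.007 -0.049  0.009] shift units [ 0.033 -0.002  0.041]
at [ 0.5296 -0.1002  0.2207] goal [ 0.5304 -0.1011  0.2216] F [-0.4 -0.  -0.2] t 8.0 [-0.72 -0.32  2.3   0.83  0.73  0.29]
```

Call:
step_arm:
  commands:
    - [0,-0.05,0,0.033,0.3,0.041,0]
    - [0,0,0,0,0.4,0,0]
    - [0,0,0,0,0.4,0,0]
    - [0,0,0,0,0.4,0,0]
    - [0,0,0,0,0.4,0,0]
    - [0,0,0,0,0.4,0,0]
    - [0,0,0,0,0,0,0]

```text
time_s: 8.7
eef_pos: [0.5792, -0.0985, 0.1718]
eef_rot: [0.669, -0.279, 0.263, -0.636]
wrist_force: [0.1, 0.1, 0.3]
opening: -0.0
```

```bash
python3 -c "
from kin import *
go(0,-.02,0)
for n in('side','top'):
    im,d=ctrl.camera(n); np.save(n+'2.npy',d)
    x0,y0,x1,y1=dict(side=(230,80,370,220),top=(260,180,380,300))[n]
    cv2.imwrite('pics/%s2.png'%n,cv2.resize(im[y0:y1,x0:x1],None,fx=4,fy=4,interpolation=cv2.INTER_CUBIC))
"
```

```text
turn units [ 0.021  0.036 -0.004] shift units [0.007 1.34  0.026]
at [ 0.5792 -0.0985  0.1718] goal [ 0.6081 -0.0973  0.1439] F [0.1 0.1 0.3] t 8.7 [-0.62 -0.07  2.22  0.98  0.56  0.15]
```

View pics/side2.png

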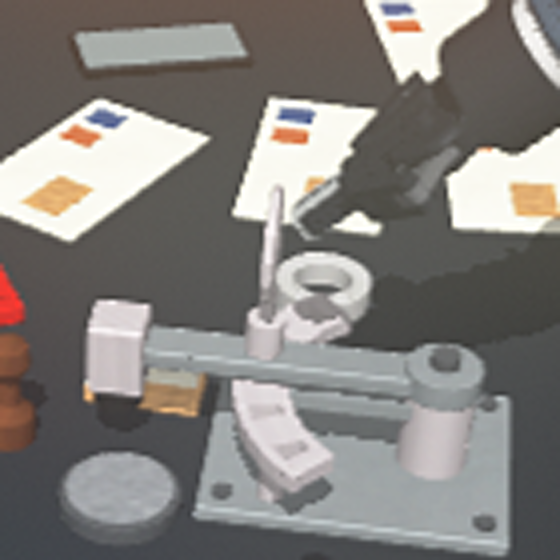

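View pics/top2.png

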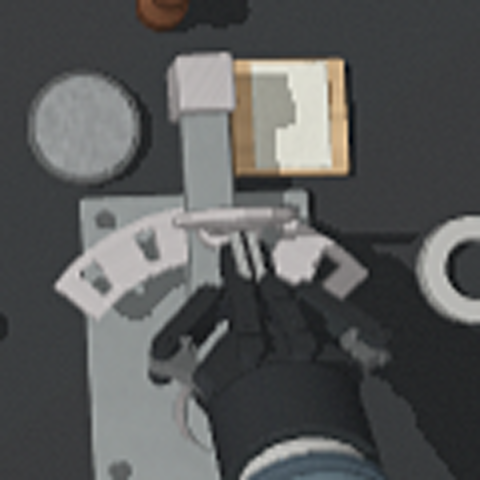

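The fingertips stand just before the ring, centred in the top view (tips at about (245,265), ring from 178 to 298 in the crop) and aimed below the top wire in the side view. I go on through the ring.

Call:
step_arm:
  commands:
    - [0,0,0,0,0.3,0.026,0]
    - [0,0,0,0,0.3,0,0]
    - [0,0,0,0,0.3,0,0]
    - [0,0,0,0,0.3,0,0]
    - [0,0,0,0,0.25,0,0]
    - [0,0,0,0,0,0,0]

```text
time_s: 9.4
eef_pos: [0.6111, -0.0985, 0.1412]
eef_rot: [0.669, -0.279, 0.264, -0.637]
wrist_force: [-1.0, 0.1, 0.4]
opening: -0.003
```

```bash
cat > look.py <<'E'
from kin import *
from fit import cloud
import sys
def look(k,crop=True):
    for n in('side','top'):
        im,d=ctrl.camera(n); np.save(n+f'{k}.npy',d)
        x0,y0,x1,y1=dict(side=(230,80,370,220),top=(260,180,380,300))[n]
        cv2.imwrite(f'pics/{n}{k}.png',cv2.resize(im[y0:y1,x0:x1],None,fx=4,fy=4,interpolation=cv2.INTER_CUBIC))
E
python3 -c "
from look import *
go(0,-.025,.025)
look(3)
"
```

```text
turn units [0.022 0.026 0.008] shift units [-0.041 -0.555  0.583]
at [ 0.6111 -0.0985  0.1412] goal [ 0.6117 -0.0971  0.1653] F [-1.   0.1  0.4] t 9.4 [-0.57  0.07  2.16  1.1   0.48  0.04]
```

View pics/side3.png

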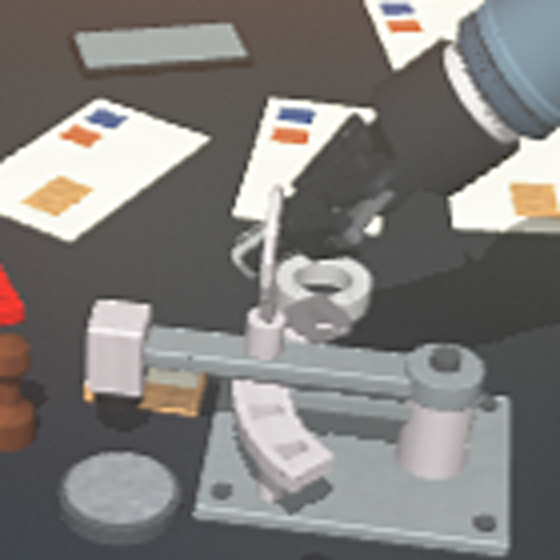

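View pics/top3.png

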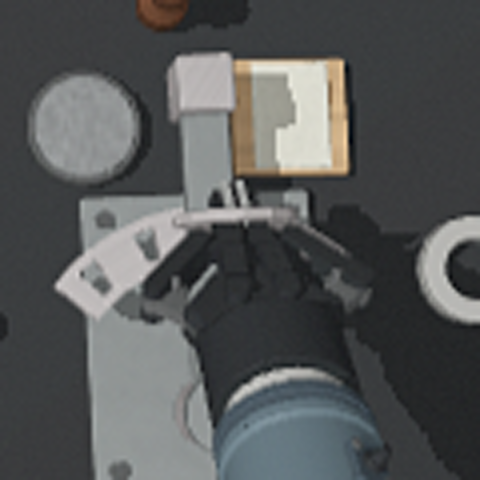

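Call:
step_arm:
  commands:
    - [0,0,0,-0.02,-0.047,0.047,0]
    - [0,0,0,0,-0.047,0.047,0]
    - [0,0,0,0,-0.047,0.047,0]
    - [0,0,0,0,0,0,0]

```text
time_s: 9.9
eef_pos: [0.6106, -0.0981, 0.1486]
eef_rot: [0.669, -0.279, 0.263, -0.637]
wrist_force: [-2.0, -0.0, -0.2]
opening: -0.001
```

Call:
step_arm:
  commands:
    - [0,0,0,0,-0.047,0.047,0]
    - [0,0,0,0,-0.047,0.047,0]
    - [0,0,0,0,0,0,0]

```text
time_s: 10.2
eef_pos: [0.6102, -0.0978, 0.1518]
eef_rot: [0.669, -0.279, 0.263, -0.637]
wrist_force: [-7.0, 0.2, -2.9]
opening: 0.001
```

Call:
step_arm:
  commands:
    - [0,0,0,0,-0.047,0.047,0]
    - [0,0,0,0,-0.047,0.047,0]
    - [0,0,0,0,0,0,0]

```text
time_s: 10.5
eef_pos: [0.6101, -0.0977, 0.1556]
eef_rot: [0.669, -0.279, 0.263, -0.637]
wrist_force: [-6.1, -0.5, -6.6]
opening: -0.0
```

Call:
step_arm:
  commands:
    - [0,0,0,0,-0.047,0.047,0]
    - [0,0,0,0,-0.047,0.047,0]
    - [0,0,0,0,-0.047,0.047,0]
    - [0,0,0,0,-0.047,0.047,0]
    - [0,0,0,0,0,0,0]

```text
time_s: 11.0
eef_pos: [0.6101, -0.0976, 0.1636]
eef_rot: [0.669, -0.279, 0.263, -0.637]
wrist_force: [-5.9, -1.4, -7.3]
opening: -0.001
```

```bash
cat >> look.py <<'E'
def ring(k,th=0):
    # ring plane local coords
    a=np.radians(2.8+th);e=np.array([np.cos(a),np.sin(a),0]);l=np.array([-np.sin(a),np.cos(a),0])
    for n in('side','top'):
        W=cloud(n,np.load(n+f'{k}.npy'));V=W-[PIV[0],PIV[1],0];r=V@e;y=V@l
        o=ctrl.get_obs();L=(W-o['eef_pos'])@rot(o).as_matrix()
        fing=(abs(L[:,0])<.016)&(abs(L[:,2])<.016)&(L[:,1]<.004)
        m=(abs(r-.11)<.012)&(abs(y)<.045)&(W[:,2]>.12)&~fing
        g=m&(W[:,2]>.17)&(abs(y)<.03)
        P=np.c_[y,W[:,2]][g]
        s=least_squares(lambda a:np.hypot(P[:,0]-a[0],P[:,1]-a[1])-.032,[0,.165],loss='soft_l1',f_scale=.002)
        hd=(W[:,2]>.088)&(W[:,2]<.1)&(np.hypot(V[:,0],V[:,1])>.175)&(np.hypot(V[:,0],V[:,1])<.23)
        h=(W[hd].min(0)+W[hd].max(0))/2 if hd.sum() else None
        hm=W[hd].mean(0)
        print(n,'ring y,z',s.x.round(4),g.sum(),'x',r[g].mean().round(4),'headang',np.degrees(np.arctan2(hm[1]-PIV[1],hm[0]-PIV[0])).round(2),hd.sum())
E
python3 -c "
from look import *
import shutil
ring(0)
look(4);ring(4);go(0,-.025,.025)
"
```

```text
side ring y,z [1.00e-04 1.59e-01] 26 x 0.1087 headang 3.58 139
top ring y,z [-0.0011  0.1599] 39 x 0.1104 headang 2.57 215
side ring y,z [-0.003   0.1726] 48 x 0.1078 headang 3.63 139
top ring y,z [-0.0008  0.1735] 105 x 0.1075 headang 2.64 216
turn units [0.026 0.03  0.009] shift units [-0.014 -0.007  0.082]
at [ 0.6101 -0.0976  0.1634] goal [ 0.6117 -0.0971  0.1653] F [-5.5 -0.7 -7.5] t 11.1 [-0.57  0.02  2.16  1.01  0.51  0.15]
```

View pics/side4.png

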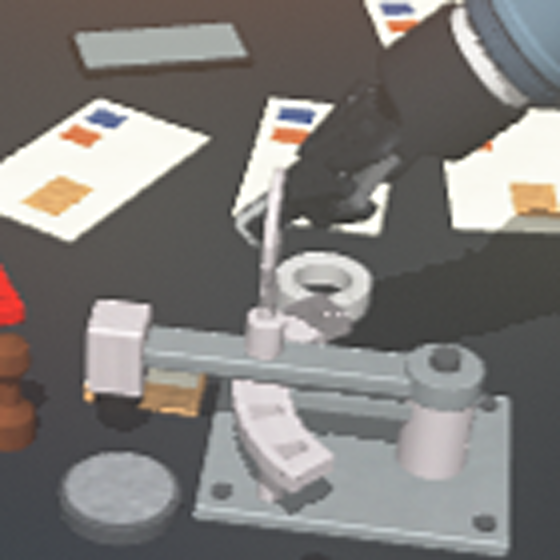

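Call:
step_arm:
  commands:
    - [0,0,0,0,-0.035,0.035,0]
    - [0,0,0,0,-0.035,0.035,0]
    - [0,0,0,0,0,0,0]
    - [0,-0.236,0.236,-0.146,-0.002,-0.002,0]
    - [0,-0.236,0.236,-0.146,-0.002,-0.002,0]
    - [0,-0.236,0.236,-0.146,-0.002,-0.002,0]
    - [0,-0.236,0.236,-0.146,-0.002,-0.002,0]
    - [0,0,0,0,0,0,0]

```text
time_s: 11.9
eef_pos: [0.6081, -0.0805, 0.1665]
eef_rot: [0.712, -0.297, 0.243, -0.588]
wrist_force: [-5.1, 0.1, -7.9]
opening: -0.005
```

```bash
cat >> look.py <<'E'
P0=np.array([.6101,-.0976])   # TCP on the lifted ring at 0 deg
def prog():
    o=ctrl.get_obs();p=o['eef_pos'];v=p[:2]-PIV;v0=P0-PIV
    y=rot(o).as_matrix()[:,1]
    print('ang',np.degrees(np.arctan2(v[1],v[0])-np.arctan2(v0[1],v0[0])).round(2),'r',np.hypot(*v).round(4),np.hypot(*v0).round(4),'toolyaw',np.degrees(np.arctan2(y[1],y[0])).round(2),'z',p[2].round(4),'F',o['wrist_force'].round(1))
E
python3 -c "
from look import *
look(5);ring(5,8);prog();show(*[f(x) for f,x in zip((lambda T:T@FL,lambda p:p),swing(8,-.02,.03))])
"
```

```text
side ring y,z [-0.0037  0.1772] 57 x 0.107 headang 11.49 149
top ring y,z [-0.0013  0.1762] 102 x 0.108 headang 10.44 210
ang 7.78 r 0.1258 0.1257 toolyaw 10.71 z 0.1665 F [-5.2 -1.3 -7.9]
turn units [0.029 0.032 0.011] shift units [-0.028 -0.219  0.126]
at [ 0.6081 -0.0806  0.1665] goal [ 0.606  -0.0802  0.1739] F [-5.2 -1.3 -7.9] t 12.0 [-0.6   0.02  2.14  1.02  0.63  0.03]
```

View pics/side5.png

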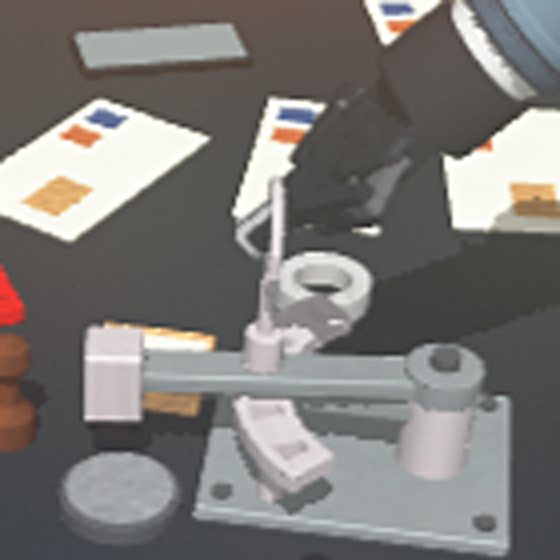

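The arm has swung about 7.8° with the pin lifted about 17 mm. I carry on.

Call:
step_arm:
  commands:
    - [0,-0.236,0.236,-0.146,-0.002,-0.002,0]
    - [0,-0.236,0.236,-0.146,-0.002,-0.002,0]
    - [0,-0.236,0.236,-0.146,-0.002,-0.002,0]
    - [0,-0.236,0.236,-0.146,-0.002,-0.002,0]
    - [0,-0.236,0.236,-0.146,-0.002,-0.002,0]
    - [0,-0.24,0.24,-0.149,-0.002,-0.002,0]
    - [0,0,0,0,0,0,0]

```text
time_s: 12.7
eef_pos: [0.6008, -0.0557, 0.1669]
eef_rot: [0.77, -0.321, 0.211, -0.51]
wrist_force: [-5.3, -1.5, -7.8]
opening: -0.0
```

```bash
python3 -c "
from look import *
look(6);ring(6,20);prog();go(20,-.02,.03)
"
```

```text
side ring y,z [-0.0013  0.1752] 74 x 0.1077 headang 23.17 160
top ring y,z [-0.0015  0.1771] 93 x 0.1078 headang 22.09 212
ang 19.64 r 0.1258 0.1257 toolyaw 22.76 z 0.1669 F [-5.8 -1.6 -7.9]
turn units [0.029 0.04  0.005] shift units [-0.039 -0.212  0.115]
at [ 0.6009 -0.0557  0.1669] goal [ 0.5985 -0.0554  0.1739] F [-5.8 -1.6 -7.9] t 12.8 [-0.63  0.05  2.11  1.    0.8  -0.13]
```

View pics/side6.png

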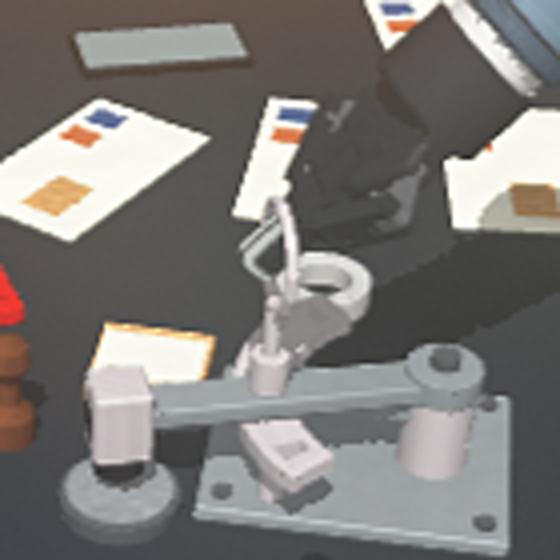

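View pics/top6.png

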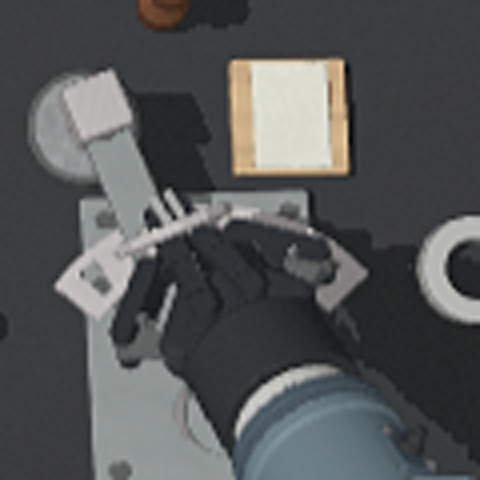

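Call:
step_arm:
  commands:
    - [0,-0.04,0.04,-0.027,0,0,0]
    - [0,0,0,0,0,0,0]
    - [0,0,0,0,0.047,-0.047,0]
    - [0,0,0,0,0.047,-0.047,0]
    - [0,0,0,0,0.047,-0.047,0]
    - [0,0,0,0,0.047,-0.047,0]
    - [0,0,0,0,0,0,0]

```text
time_s: 13.5
eef_pos: [0.6006, -0.055, 0.1589]
eef_rot: [0.771, -0.322, 0.21, -0.508]
wrist_force: [-5.7, -2.2, -6.9]
opening: -0.0
```

Call:
step_arm:
  commands:
    - [0,0,0,0,0.047,-0.047,0]
    - [0,0,0,0,0.047,-0.047,0]
    - [0,0,0,0,0,0,0]

```text
time_s: 13.8
eef_pos: [0.6007, -0.0551, 0.1551]
eef_rot: [0.771, -0.322, 0.21, -0.508]
wrist_force: [-5.7, -2.5, -6.5]
opening: -0.0
```

```bash
python3 -c "
from look import *
look(7);ring(7,20);prog()
"
```

```text
side ring y,z [-0.0003  0.163 ] 59 x 0.108 headang 23.41 157
top ring y,z [-0.0011  0.1651] 100 x 0.1081 headang 22.38 211
ang 19.9 r 0.1259 0.1257 toolyaw 23.05 z 0.1553 F [-5.4 -2.5 -6.9]
```

The ring height shows about 5 mm of lift, below the 10 mm plate ride, so the nose is in the hole. I lower it the rest of the way.

Call:
step_arm:
  commands:
    - [0,0,0,0,0.047,-0.047,0]
    - [0,0,0,0,0.047,-0.047,0]
    - [0,0,0,0,0.047,-0.047,0]
    - [0,0,0,0,0,0,0]

```text
time_s: 14.3
eef_pos: [0.6014, -0.0558, 0.1503]
eef_rot: [0.771, -0.321, 0.209, -0.509]
wrist_force: [-8.7, -2.6, -2.8]
opening: 0.003
```

Call:
step_arm:
  commands:
    - [0,0,0,0,0.047,-0.047,0]
    - [0,0,0,0,0.047,-0.047,0]
    - [0,0,0,0,0.047,-0.047,0]
    - [0,0,0,0,0,0,0]

```text
time_s: 14.7
eef_pos: [0.6021, -0.0555, 0.1449]
eef_rot: [0.771, -0.321, 0.209, -0.509]
wrist_force: [1.0, 0.6, -0.5]
opening: -0.001
```

```bash
python3 -c "
from look import *
look(8);ring(8,20);prog();go(20,-.025,0);go(20,.09,0)
"
```

```text
side ring y,z [-0.0005  0.1595] 86 x 0.1073 headang 23.36 162
top ring y,z [-0.001   0.1609] 116 x 0.1079 headang 22.45 212
ang 19.68 r 0.1268 0.1257 toolyaw 23.0 z 0.1445 F [-0.4  0.2  0.3]
turn units [ 0.004  0.085 -0.023] shift units [-0.037  0.11  -0.086]
at [ 0.6017 -0.0552  0.1445] goal [ 0.6018 -0.054   0.1403] F [-0.4  0.2  0.3] t 14.8 [-0.63  0.1   2.12  1.05  0.77 -0.21]
turn units [ 0.004  0.085 -0.023] shift units [-0.046 -3.723 -0.088]
at [ 0.6017 -0.0552  0.1445] goal [ 0.5268 -0.0855  0.2216] F [-0.4  0.2  0.3] t 14.8 [-0.63  0.1   2.12  1.05  0.77 -0.21]
```

View pics/side8.png

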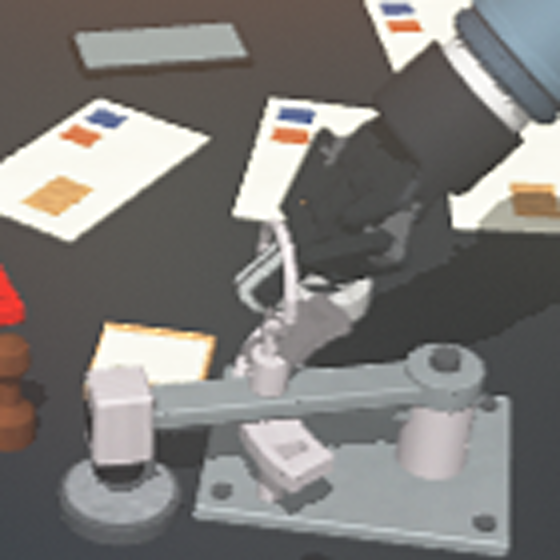

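Call:
step_arm:
  commands:
    - [0,0,0,-0.03,0,-0.08,0]
    - [0,0,0,0,-0.2,0,0]
    - [0,0,0,0,-0.3,0,0]
    - [0,0,0,0,-0.3,0,0]
    - [0,0,0,0,0,0,0]

```text
time_s: 15.3
eef_pos: [0.5833, -0.0623, 0.1601]
eef_rot: [0.771, -0.321, 0.209, -0.509]
wrist_force: [1.2, -1.6, -0.5]
opening: 0.002
```

Call:
step_arm:
  commands:
    - [0,0,0,0,-0.3,0,0]
    - [0,0,0,0,-0.3,0,0]
    - [0,0,0,0,-0.4,0,0]
    - [0,0,0,0,-0.4,0,0]
    - [0,0,0,0,-0.5,0,0]
    - [0,0,0,0,-0.5,0,0]
    - [0,0,0,0,-0.5,0,0]
    - [0,0,0,0,0,0,0]

```text
time_s: 16.1
eef_pos: [0.5267, -0.0867, 0.222]
eef_rot: [0.77, -0.321, 0.209, -0.51]
wrist_force: [0.3, -0.9, 0.3]
opening: 0.004
```

```bash
python3 -c "
from look import *
look(9);ring(9,20);prog();print(ctrl.get_obs()['q'].round(2))
for th in 'ink_pad card_block spare_stamp ink_bottle tape_roll'.split():
    for b in ctrl.boxes_of(th,'top')[:3]: print(th,round(b['p'],2),c2w('top',b['point']).round(3))
im,_=ctrl.camera('top');cv2.imwrite('pics/topfull9.png',im)
"
```

```text
side ring y,z [0.0004 0.1582] 67 x 0.1097 headang 23.35 156
top ring y,z [-0.0016  0.1602] 85 x 0.1105 headang 22.4 211
ang 20.02 r 0.0459 0.1257 toolyaw 22.96 z 0.2206 F [-0.   0.3  0. ]
[-0.83 -0.19  2.21  0.89  1.03 -0.11]
ink_pad 0.89 [0.669 0.119 0.016]
ink_pad 0.81 [ 0.662 -0.007  0.017]
ink_pad 0.79 [ 0.848 -0.039  0.02 ]
card_block 0.95 [ 0.68  -0.16   0.013]
card_block 0.83 [ 0.825 -0.213  0.018]
card_block 0.82 [0.79  0.09  0.017]
spare_stamp 0.48 [ 0.748 -0.076  0.058]
ink_bottle 0.62 [0.536 0.075 0.051]
tape_roll 0.66 [ 0.577 -0.281  0.023]
```

View pics/side9.png

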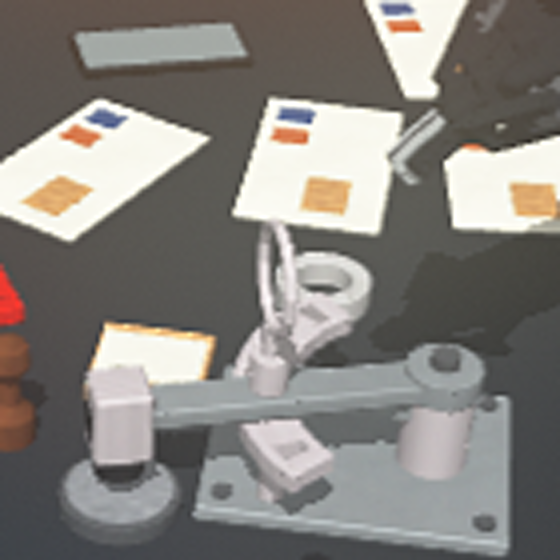

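View pics/topfull9.png

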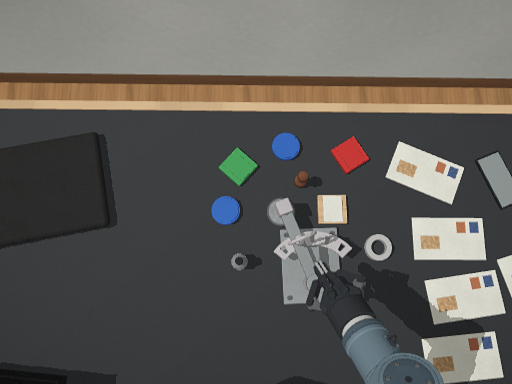

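The finger is clear of the ring. The stamp hangs over the grey pad at about (280,209), the ring is back at its home height and the other things are where they were.

```bash
python3 -c "
from h import *
print(ctrl.hand_in(), ctrl.get_obs()['time_s'])"
```

```text
the job is handed in; nothing more can be done
the job is handed in; nothing more can be done
```

The stamp now hangs over the round grey ink pad with the index pin home in the +20° hole. I handed the job in at about 16.4 s. I hooked the closed fingertips through the ring from the pivot side, lifted the pin about 17 mm, and swung the arm one hole. I then lowered the pin into the hole and backed the fingers out.

**Last checks:**
- **Pin:** The ring centre measured 158.2 mm (side) and 160.2 mm (top), against 159.0 mm and 159.9 mm before the job. That is home within about 1 mm.
- **Swing:** Both cameras show the stamp head turned about 19.8°, against the nominal 20° and within the hole's play.
- **Robot clear:** The force read about zero after backing out, with the fingertips about 9 cm back from the ring.
- **Other things:** The card block, spare stamp, ink bottle and tape roll read the same as at the start, within about 5 mm. The ink pad's reported middle shifted about 20 mm sideways, which I put down to the stamp head now covering part of it. In the pictures the pad looks unmoved.

**Off-plan or disagreeing:**
- **Half turn of the wrist:** With my first gripper orientation the last joint would have passed its limit partway through the swing. I did a half turn before entering the ring.
- **Camera offset:** The two cameras differ by about 1° in absolute arm angle but agree on how far it moved.
- **Wrist force:** It peaked at about 9 N, part of it sideways because the finger was tilted.

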